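# Switch on the press with its enable key

### The arm

A 7-joint arm with a two-finger parallel gripper is mounted at the origin on a cart in front of the work surface, level with it; the furniture and walls round the work are solid. World frame = base frame: x ahead of the robot, y to its left, z up, the work surface at z = 0. Lengths are in m, angles in rad, forces in N, time in s.
With the tool pointing down it reaches from about 0.425 to 0.825 m from the base axis. Payload 3.6 kg.
Tool frame: the origin (TCP) lies on the centre line of the jaws, within the pads' length; the fingertips stand 17 mm ahead of it and the grasp point (between the pads) lies 2 mm behind it; z points along the fingers, y is the line along which they close (so a half turn about z gives the same grasp; the last joint's range is limited). The gripper opens to 85 mm and grips with 20 to 120 N. Pads are 22 mm wide; open, the fingers measure 114 mm over their backs; the gripper's body (76 mm by 85 mm) begins 54 mm behind the grasp point. The pads swing forward as they close: fully open they stand 13 mm farther back than shut.
Start: joints at [-1.206, 0.615, -0.013, 1.423, 0.008, 1.103, -0.04], TCP at [0.248, 0.601, 0.248] pointing down, gripper open.
Joint ranges: [-3.12, 3.12], [-0.3, 2.06], [-1.34, 1.32], [0.26, 2.42], [-1.36, 4.5], [0.01, 1.98], [-2.84, 2.84]. Speed limits (rad/s): [2.79, 2.79, 3.14, 3.14, 3.14, 3.14, 3.14].

### API

Orientations are given as a 3x3 rotation matrix whose columns are the frame's x, y, z axes.
In Python, from plant import sensors, snapshot, manip gives the robot as it stands.
- The arm moves only by the tool arm_command, never from a script. Its argument "moves" is one flat list of numbers, 7 for each row, row after row: the shift along the tool's x, y, z normalised to -1 to 1, where 1 is 400 mm, then the turn, a rotation vector about the tool's x, y, z normalised to -1 to 1, where 1 is pi/2 rad, then the opening, from -1 (shut) to 1 (fully open). A call has 1 to 20 rows; each row is the pose to reach, as a shift and turn from the pose commanded when the call began, along the tool's axes at that moment; what a row does not reach only later rows make up. A row lasts 1/8 s, in which the tool goes at most 62.5 mm and 10.7 degrees, less where a joint would pass 70% of its speed; a pose out of reach is approached as far as the arm can. A call with a number of a shift or a turn outside -1 to 1 is refused whole. A call with a gripper value outside its range is refused whole. The fingers move at their own pace and stop on an object; "grip_force" is the grip in N (left out, the last holds). Time passes only in rows, so rows that repeat a pose let the fingers close. It gives the time, the measured TCP pose, the force, the opening and the grip force at its end, in the units of the state.
- sensors.read_state(): the state, without advancing time (a new reading comes with each control period).
- snapshot(name): name is "scene" or "side" or "wrist"; returns a dict with "img" (420x560x3 uint8, red, green, blue), "z_map" (420x560 float32, m along the optical axis (not along the pixel's ray), 0 where there is no reading), "fx", "fy", "cx", "cy" (pixels), "rvec" (rotation vector, rad) and "tvec" (3), from world to camera coordinates, as OpenCV has them. Camera axes: x right, y down, z forward; pixel columns grow to the right and rows downward; lengths in m; the calibration is good to about 2 mm. A picture is of the moment at which its call begins.
- manip.sign_off(): hands the job in; it is judged then, once.
The state is a dict: "clock": time; "joint_pos": joint angles; "qd": joint speeds; "joint_torque": joint torques, N m; "tcp_pos": TCP position; "eef_rot": TCP orientation; "contact_force": force on the tool from outside, world axes, zero at the start; "torque": the same for the moment, N m; "grip_width": finger opening in m; "gripper_force": force on a finger pad.
Only numpy, scipy, OpenCV 4.12 (cv2) and the standard library are available. Lean on these libraries where they do the work, as an engineer would, in place of code of your own. Each camera call takes 0.05 s, during which the arm holds its last target. There are 200 camera calls.

### The job

Enable the press: swing the dust cover on the yellow enable box fully aside to its stop, push the red key upright all the way home into the keyhole, and turn it clockwise to its stop so that it points at the green dot (on). Leave the red key standing in the lock with the cover open, and leave the blue key in its stand and the other things where they are.

Things in the scene. Friction and masses are not known exactly. Their poses are not given: they have to be found in the camera images.
- enable_box: enable box, fixed: grey base, yellow lid, 104 (x) x 124 (y) x 55 mm high; green lamp (16 mm high) on the lid's -y end. A steel lock plate 58 x 58 mm stands 8 mm above the lid, its top 63 mm above the bench. Origin at the centre of the underside, z up, front is -x.
- keyhole (a point): centre of the keyhole at the lock plate's top face, 63 mm above the bench; axes as the enable box's. A slot 27 mm long along the box's x, 11 mm wide along y, through the fixed 8 mm plate; the lock core below has a slot 27 x 10 mm in line with it at off. The key enters 27 mm, until its collar sits on the plate. White dot (-x of the slot): off; green dot, 60 degrees clockwise from it: on.
- lock_core (a joint): turn of the lock core (rad): 0 = off (start), 1.047 = on, at its stop, clockwise seen from above. Friction 0.08 N m, no spring. The key turns it only when fully home (bit below the fixed plate) and is then trapped by the plate. The key has 0.08 rad play in the core: turn it about 0.1 rad past 60 degrees to bring the core to its stop.
- dust_cover (a joint): swing of the aluminium dust cover (rad): about 0 = closed, its 36 mm disc over the keyhole (starts 0 to 0.3); 1.6 = fully aside, at its stop. Grows clockwise seen from above about an upright pin; its free end moves from the box's -x side to its +y side. Friction 0.03 N m, no spring: stays where left.
- cover_knob (a point): centre of the top of the cover's black thumb knob: 11 mm diameter, upright, 15 mm tall (it rises from the cover's upper face, 67 mm above the bench, to 82 mm). It lies 46 mm from the cover's pivot.
- cover_hinge (a point): the cover's pivot axis (upright), at the underside of the cover, 64 mm above the bench, 36 mm behind the keyhole's centre (box +x).
- red_key: the press's key, upright in the stand: red bow, steel shank, 91 mm, 60 to 130 g. Origin on its axis at the collar's underside, z up; bow and bit lie in its x-z plane, symmetric. Bow 44 (x) x 10 (y) mm, 26 to 64 mm above the origin, hole in the middle. Collar 21 mm wide, 4 mm thick. Below: shank 8 mm, bit 24 (x) x 8 (y) mm, from -11 to its rounded end at -27 mm. Home, the origin is at keyhole.
- blue_key: another machine's key, the same but with a blue bow, in the other slot of the stand. To be left there.
- key_stand: fixed black stand on an aluminium foot, 56 (x) x 116 (y) x 38 mm high, origin at the centre of its underside; two slots 28 x 12 mm, 31 mm deep, long along its y axis, 27 mm either side of its centre along y. The keys' collars sit on its top, 38 mm up, their x axes along the stand's y axis.
- tape_roll: bystander: roll of black tape lying flat, 58 mm across, 19 mm high; origin at the centre of its underside.
- marker_red: bystander: white marker pen with a red cap, lying, 118 mm long, 16 mm thick; origin at the centre of its underside.
- fixture_block_0: bystander: beige block 22 x 34 x 18 mm with two dark holes; origin at the centre of its underside.

How it is judged:
On the way, in this order (a step that is already met when the one before it is completed fails the run):
1. the dust cover is swung aside, clear of the keyhole (value of joint dust_cover above 1.4 rad), for 0.2 s.
2. the red key is upright and fully home in the keyhole, the lock still at off (z of red_key in the frame of keyhole below 0.003 m and horizontal distance between red_key and keyhole below 0.004 m and angle between red_key's own z axis and vertical below 0.1 rad and value of joint lock_core below 0.2 rad), for 0.1 s.
3. the red key, still home, has turned the lock to on (z of red_key in the frame of keyhole below 0.004 m and value of joint lock_core above 0.96 rad), for 0.2 s.
At the end, for the whole second after the job is handed in: Lock core at on (within 5 degrees of its stop); cover aside (at least 1.4 rad); red key at rest in the lock, upright within 0.1 rad, collar within 3 mm of the plate and 4 mm of the keyhole centre; blue key within 10 mm, tape, marker and beige block within 20 mm of where they were (value of joint lock_core above 0.96 rad and value of joint dust_cover above 1.4 rad and z of red_key in the frame of keyhole below 0.003 m and horizontal distance between red_key and keyhole below 0.004 m and angle between red_key's own z axis and vertical below 0.1 rad and linear speed of red_key below 0.02 m/s and distance of blue_key from where it was at the start of the episode below 0.01 m and distance of each of tape_roll, marker_red, fixture_block_0 from where it was at the start of the episode below 0.02 m); the robot touches nothing.
It fails at once if the blue key is taken out of its place or knocked about (distance of blue_key from where it was at the start of the episode above 0.015 m).
It fails at once if a bystander (tape roll, marker, beige block) is pushed away (distance of any of tape_roll, marker_red, fixture_block_0 from where it was at the start of the episode above 0.03 m).
It also fails if it takes over 51 s, if anything falls off the work surface, if the arm or the gripper's body presses on something with over 40 N, if the wrist force passes 120 N, or if a joint passes its speed limit or range.

## Working session

There is one attempt and no reset: what is moved stays moved. The work goes in short steps, Python scripts to look and compute and a tool call to move; the robot and the scene stay as the last step left them, time stands still between calls to the robot, and variables do not carry over. Pictures are saved under pics/ and viewed, at most 10 in all, crops included, and the job is handed in when it is done.

Besides the shell and the picture viewer there is one more tool, called after "Call:" as name(argument=value, ...) on one line, values as JSON. arm_command: Moves the arm, as the interface text tells. Its arguments: {"type":"object","properties":{"moves":{"type":"array","items":{"type":"number","minimum":-1,"maximum":1}},"grip_force":{"type":"number"}},"required":["moves"]}

```bash
mkdir -p pics; cat > h.py <<'E'
import numpy as np, cv2, pickle
from plant import sensors, snapshot, manip
def snap(n,tag):
    s=snapshot(n); pickle.dump(s,open(f'pics/{tag}.pkl','wb')); cv2.imwrite(f'pics/{tag}.png',s['img'][:,:,::-1]); return s
def load(tag): return pickle.load(open(f'pics/{tag}.pkl','rb'))
def cam(s):
    R=cv2.Rodrigues(np.array(s['rvec'],float))[0]; return R,np.array(s['tvec'],float).ravel()
def px(s,u,v,z=None):
    "world point of pixel, at height z or by depth"
    R,t=cam(s); d=np.array([(u-s['cx'])/s['fx'],(v-s['cy'])/s['fy'],1.])
    if z is None: return R.T@(d*s['z_map'][int(round(v)),int(round(u))]-t)
    c=-R.T@t; w=R.T@d; return c+w*(z-c[2])/w[2]
def cloud(s):
    R,t=cam(s); v,u=np.mgrid[:420,:560]; z=s['z_map']
    p=np.stack([(u-s['cx'])/s['fx']*z,(v-s['cy'])/s['fy']*z,z],-1)
    return (p-t)@R
def proj(s,P):
    R,t=cam(s); return cv2.projectPoints(np.array(P,float).reshape(-1,3),R,t,np.array([[s['fx'],0,s['cx']],[0,s['fy'],s['cy']],[0,0,1.]]),None)[0][:,0]
def crop(s,u0,v0,u1,v1,k,name):
    cv2.imwrite(f'pics/{name}.png',cv2.resize(s['img'][v0:v1,u0:u1,::-1],None,fx=k,fy=k,interpolation=cv2.INTER_CUBIC))
E
python3 - <<'E'
from h import *
a=snap('scene','s0');b=snap('side','d0')
cv2.imwrite('pics/both.png',cv2.resize(np.hstack([a['img'],b['img']])[:,:,::-1],(800,300)))
for s in(a,b):
    R,t=cam(s);print(-R.T@t,R[2],s['fx'])
s=sensors.read_state();print({k:np.round(v,3) for k,v in s.items()})
E
```

```text
[0.25894293 0.06576007 0.72259523] [ 0.30474876 -0.54535331 -0.78084439] 423.7692814864003
[ 0.93723845 -0.57809642  0.79914072] [-0.48415073  0.22365643 -0.84591718] 414.93752364601534
{'clock': np.float64(0.1), 'joint_pos': array([-1.207,  0.616, -0.013,  1.425,  0.008,  1.103, -0.04 ]), 'qd': array([ 0.   , -0.004,  0.001, -0.004,  0.003,  0.   ,  0.001]), 'joint_torque': array([ 2.0000e-03, -4.7039e+01,  2.6000e-01, -1.7157e+01,  1.0000e-02,
        6.0000e-03, -0.0000e+00]), 'tcp_pos': array([0.247, 0.6  , 0.247]), 'eef_rot': array([[-0.925,  0.381, -0.001],
       [ 0.381,  0.925, -0.002],
       [-0.   , -0.002, -1.   ]]), 'contact_force': array([-0.434,  0.241, -0.234]), 'torque': array([ 0.012, -0.011,  0.029]), 'gripper_force': np.float64(0.0), 'grip_width': np.float64(0.085)}
```

View pics/s0.png

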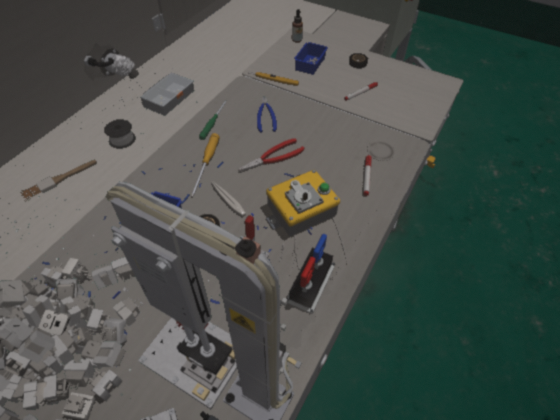

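View pics/d0.png

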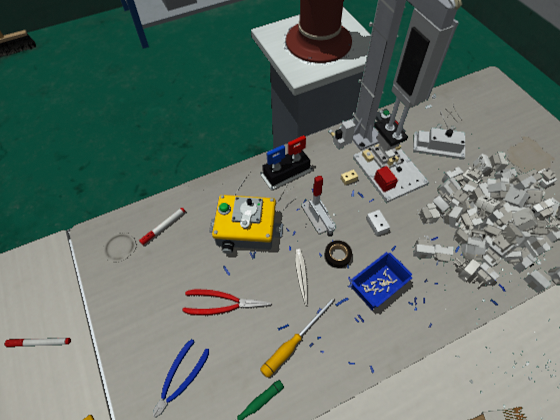

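The scene camera shows the yellow box at about (303,198), its lamp at (324,187), and the key stand at (312,278) with the red key nearer the camera at (308,270) and the blue at (320,248). In the side view the box is at (245,218), red key (297,147), blue key (276,157), with a toggle clamp at (318,205). I'll enlarge both.

```bash
python3 - <<'E'
from h import *
a=load('s0');b=load('d0')
A=cv2.resize(a['img'][165:315,255:355,::-1],(400,600),interpolation=cv2.INTER_CUBIC)
B=cv2.resize(b['img'][125:275,205:305,::-1],(400,600),interpolation=cv2.INTER_CUBIC)
cv2.imwrite('pics/c0.png',np.hstack([A,B]))
for s in(a,b):
  P=cloud(s)
  h=cv2.cvtColor(s['img'],cv2.COLOR_RGB2HSV)
  y=(h[...,0]>20)&(h[...,0]<32)&(h[...,1]>150)&(abs(P[...,2]-.055)<.005)
  q=P[y]; print(len(q),cv2.minAreaRect((q[:,:2]*1000).astype(np.float32)),np.median(q[:,2]))
  for n,lo,hi in(('red',0,6),('red2',174,180),('blue',105,125),('green',50,80)):
    m=(h[...,0]>=lo)&(h[...,0]<=hi)&(h[...,1]>120)&(P[...,2]>.05)&(P[...,2]<.115)&(P[...,0]>.25)&(np.hypot(*np.moveaxis(P[...,:2],-1,0))<.9)
    k,l,st,c=cv2.connectedComponentsWithStats(m.astype(np.uint8))
    for i in range(1,k):
      if st[i,4]>25:
        w=P[l==i];print(n,st[i],w.mean(0).round(4),w.min(0).round(3),w.max(0).round(3),cv2.minAreaRect((w[:,:2]*1000).astype(np.float32)))
E
```

```text
1174 ((496.5797119140625, -455.7561950683594), (122.51384735107422, 103.4358139038086), 59.3814582824707) 0.054125817043364416
red [246 225   8  14  82] [ 0.5212 -0.2956  0.0978] [ 0.518 -0.303  0.079] [ 0.528 -0.291  0.114] ((520.7467041015625, -295.92816162109375), (13.823461532592773, 7.153877258300781), 52.05842590332031)
red [300 257  15  30 233] [ 0.3948 -0.2774  0.0915] [ 0.39  -0.303  0.063] [ 0.403 -0.26   0.103] ((396.3818664550781, -281.13665771484375), (11.685697555541992, 43.025672912597656), 3.910919189453125)
blue [314 234  12  26 165] [ 0.3984 -0.3321  0.0933] [ 0.394 -0.355  0.061] [ 0.405 -0.314  0.104] ((399.64892578125, -334.43707275390625), (9.799284934997559, 40.95443344116211), 3.1432857513427734)
green [321 183   7   7  34] [ 0.4624 -0.4862  0.0693] [ 0.456 -0.494  0.066] [ 0.469 -0.479  0.071] ((463.26983642578125, -486.859619140625), (12.708097457885742, 15.86413288116455), 71.7277603149414)
1505 ((500.766357421875, -457.2584533691406), (123.0269546508789, 103.44829559326172), 58.86814880371094) 0.05403255361415419
red [288 136  18  19 229] [ 0.4025 -0.284   0.0862] [ 0.394 -0.305  0.06 ] [ 0.407 -0.26   0.104] ((400.4410095214844, -282.66839599609375), (11.655317306518555, 44.386558532714844), 6.278889179229736)
red [314 184   9  12  74] [ 0.5338 -0.3039  0.0969] [ 0.528 -0.31   0.077] [ 0.536 -0.294  0.115] ((533.8705444335938, -302.65008544921875), (16.78067398071289, 5.664314270019531), 70.80439758300781)
blue [267 145  18  20 235] [ 0.4065 -0.3374  0.0856] [ 0.398 -0.358  0.059] [ 0.411 -0.316  0.104] ((405.0331115722656, -337.482421875), (11.348579406738281, 41.93971252441406), 3.8856356143951416)
green [219 203  10   9  69] [ 0.4701 -0.4886  0.0682] [ 0.459 -0.498  0.06 ] [ 0.478 -0.479  0.072] ((468.7957763671875, -487.762451171875), (17.28874397277832, 19.041828155517578), 20.13469123840332)
```

View pics/c0.png

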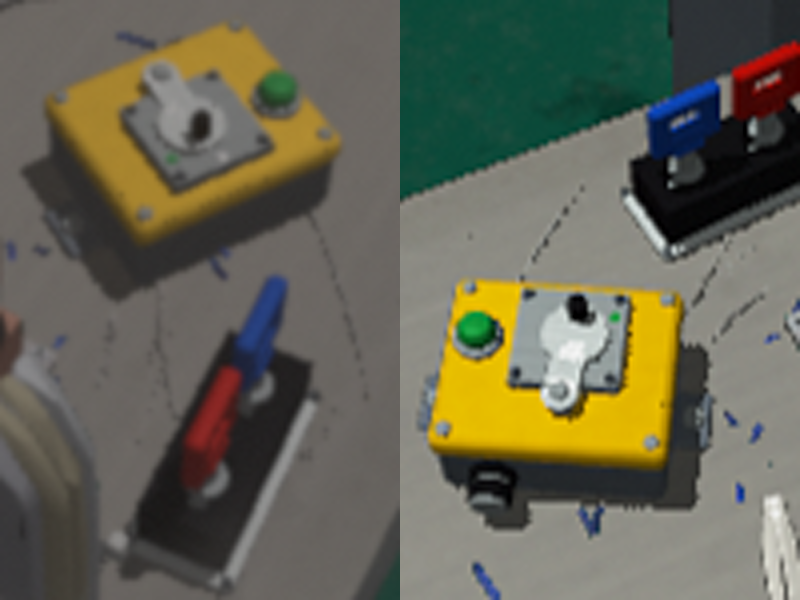

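The enlarged crops show the cover pivot at left-crop (162,75) and right-crop (562,390). The knob is at (200,122) and (577,303), the green dot at (172,158) and (615,317), and the white dot at (222,157). The closed cover's free end points toward box -x.

```bash
python3 - <<'E'
from h import *
a=load('s0');b=load('d0')
for n,A,B,z in(('pivot',(162,75),(562,392),.068),('knobtop',(203,115),(577,297),.082),('knobbase',(197,135),(577,318),.067),('green',(172,158),(615,317),.063),('white',(222,157),None,.063)):
  for s,c,o in((a,A,(255,165)),(b,B,(-195+300+100-100,125))):
    if c is None: continue
    u=(c[0]+.5)/4-.5+o[0] if s is a else (c[0]-400+.5)/4-.5+205
    v=(c[1]+.5)/4-.5+o[1]
    print(n,px(s,u,v,z).round(4),px(s,u,v).round(4))
for s in(a,b):
  P=cloud(s); h=cv2.cvtColor(s['img'],cv2.COLOR_RGB2HSV)
  m=(abs(P[...,2]-.062)<.003)&(h[...,1]<60)&(np.hypot(P[...,0]-.499,P[...,1]+.456)<.05)
  print(m.sum(),cv2.minAreaRect((P[m][:,:2]*1000).astype(np.float32)))
  # stand top
  m=(abs(P[...,2]-.037)<.004)&(h[...,2]<60)&(np.hypot(P[...,0]-.400,P[...,1]+.31)<.08)
  print(m.sum(),cv2.minAreaRect((P[m][:,:2]*1000).astype(np.float32)))
E
```

```text
pivot [ 0.5186 -0.4635  0.068 ] [ 0.5183 -0.463   0.0686]
pivot [ 0.5242 -0.4634  0.068 ] [ 0.5247 -0.4635  0.0689]
knobtop [ 0.4826 -0.4391  0.082 ] [ 0.4828 -0.4396  0.0813]
knobtop [ 0.4835 -0.4361  0.082 ] [ 0.9372 -0.5781  0.7991]
knobbase [ 0.4843 -0.4376  0.067 ] [ 0.4829 -0.4346  0.0709]
knobbase [ 0.4861 -0.4384  0.067 ] [ 0.4893 -0.4394  0.0723]
green [ 0.4894 -0.421   0.063 ] [ 0.4895 -0.4211  0.0628]
green [ 0.4919 -0.4194  0.063 ] [ 0.4925 -0.4196  0.064 ]
white [ 0.4681 -0.4343  0.063 ] [ 0.4681 -0.4344  0.0628]
427 ((488.2935791015625, -455.44720458984375), (74.99091339111328, 67.80735778808594), 60.510128021240234)
717 ((398.32879638671875, -308.6984558105469), (43.59438705444336, 103.95729064941406), 4.121220588684082)
422 ((491.2955322265625, -459.6076965332031), (81.72063446044922, 71.17234802246094), 58.0654182434082)
492 ((402.3776550292969, -309.5565185546875), (45.205078125, 104.84943389892578), 3.822981595993042)
```

Call:
arm_command(moves=[-0.98, -0.465, -0.125, 0, 0, 0, 1, -0.98, -0.465, -0.125, 0, 0, 0, 1, -0.98, -0.465, -0.125, 0, 0, 0, 1, -0.98, -0.465, -0.125, 0, 0, 0, 1, -0.98, -0.465, -0.125, 0, 0, 0, 1, -0.98, -0.465, -0.125, 0, 0, 0, 1, -0.98, -0.465, -0.125, 0, 0, 0, 1, -0.98, -0.465, -0.125, 0, 0, 0, 1])

```text
clock: 1.1
tcp_pos: [0.5438, 0.2721, 0.2983]
eef_rot: [[-0.92, 0.393, 0.003], [0.393, 0.92, -0.005], [-0.005, -0.003, -1.0]]
contact_force: [-1.1, 0.2, 0.1]
grip_width: 0.0855
gripper_force: 0.0
```

Call:
arm_command(moves=[-0.455, -0.84, 0, 0, 0, 0, 1, -0.455, -0.84, 0, 0, 0, 0, 1, -0.455, -0.84, 0, 0, 0, 0, 1, -0.455, -0.84, 0, 0, 0, 0, 1, -0.455, -0.84, 0, 0, 0, 0, 1, -0.455, -0.84, 0, 0, 0, 0, 1, -0.455, -0.84, 0, 0, 0, 0, 1])

```text
clock: 1.98
tcp_pos: [0.5784, -0.1067, 0.2977]
eef_rot: [[-0.921, 0.39, -0.002], [0.39, 0.921, -0.004], [0.0, -0.004, -1.0]]
contact_force: [0.4, 1.0, 0.2]
grip_width: 0.0855
gripper_force: 0.0
```

```bash
cat >> h.py <<'E'
def plan(P,yang=None):
    "tool-frame normalised shift and turn about tool z to world TCP point P, tool y at angle yang (deg)"
    s=sensors.read_state();R=np.array(s['eef_rot']);p=np.array(s['tcp_pos'])
    P=np.atleast_2d(P); ya=np.degrees(np.arctan2(R[1,1],R[0,1]))
    r=0 if yang is None else -((np.atleast_1d(yang)-ya+180)%360-180)/90
    print('t',round(float(s['clock']),2),'p',p.round(4),'y',ya.round(2),'z',R[:,2].round(4),'j7',round(s['joint_pos'][6],3),'F',np.round(s['contact_force'],1),'w',round(float(s['grip_width']),4))
    print(np.c_[((P-p)@R/.4).round(4),np.broadcast_to(np.round(r,4),len(P))])
E
python3 - <<'E'
from h import *
plan([.47,-.39,.30],59)
E
```

```text
t 1.98 p [ 0.5784 -0.1067  0.2977] y 67.05 z [-0.0017 -0.0039 -1.    ] j7 1.354 F [0.4 1.  0.2] w 0.0855
[[-0.0265 -0.7578 -0.0025  0.0894]]
```

Call:
arm_command(moves=[-0.027, -0.758, 0, 0, 0, 0.089, 1, -0.027, -0.758, 0, 0, 0, 0.089, 1, -0.027, -0.758, 0, 0, 0, 0.089, 1, -0.027, -0.758, 0, 0, 0, 0.089, 1, -0.027, -0.758, 0, 0, 0, 0.089, 1, -0.027, -0.758, 0, 0, 0, 0.089, 1, -0.027, -0.758, 0, 0, 0, 0.089, 1])

```text
clock: 2.85
tcp_pos: [0.4752, -0.3825, 0.2977]
eef_rot: [[-0.864, 0.504, 0.0], [0.504, 0.864, 0.003], [0.001, 0.002, -1.0]]
contact_force: [0.4, 1.2, -0.3]
grip_width: 0.0853
gripper_force: 0.0
```

```bash
python3 - <<'E'
from h import *
plan([.47,-.39,.30],59)
w=snap('wrist','w1'); R,t=cam(w); print(-R.T@t,R[2],w['fx'])
E
```

```text
t 2.85 p [ 0.4752 -0.3825  0.2977] y 59.75 z [ 3.0e-04  2.7e-03 -1.0e+00] j7 1.763 F [ 0.4  1.2 -0.3] w 0.0853
[[ 0.0018 -0.0229 -0.0058  0.0083]]
[ 0.40872932 -0.3429038   0.42267762] [ 0.25769059 -0.14728056 -0.95493665] 348.1453057113103
```

View pics/w1.png

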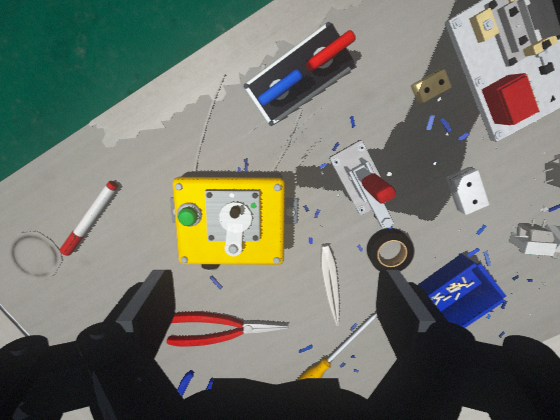

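The wrist view shows the box at (230,220) with its pivot at (233,249), knob (236,210) and lamp (187,215). The red bow is at (331,50), the blue at (280,88), the tape at (390,250) and the clamp at (365,180). I'll enlarge it.

```bash
python3 - <<'E'
from h import *
w=snap('wrist','w2')
A=cv2.resize(w['img'][185:265,195:275,::-1],(400,400),interpolation=cv2.INTER_CUBIC)
B=cv2.resize(w['img'][20:100,280:360,::-1],(400,400),interpolation=cv2.INTER_CUBIC)
cv2.imwrite('pics/c2.png',np.hstack([A,B]))
plan([.47,-.39,.30],59)
P=cloud(w);h=cv2.cvtColor(w['img'],cv2.COLOR_RGB2HSV)
y=(h[...,0]>20)&(h[...,0]<32)&(h[...,1]>150)&(abs(P[...,2]-.055)<.006)
q=P[y]; print(len(q),cv2.minAreaRect((q[:,:2]*1000).astype(np.float32)),np.median(q[:,2]))
for n,lo,hi in(('red',0,6),('red',170,180),('blue',105,125)):
  m=(h[...,0]>=lo)&(h[...,0]<=hi)&(h[...,1]>120)&(P[...,2]>.097)&(P[...,2]<.112)&(P[...,0]<.45)
  q=P[m]; print(n,m.sum())
  if m.sum()>10: print(q.mean(0).round(4),cv2.minAreaRect((q[:,:2]*1000).astype(np.float32)),np.median(q[:,2]))
E
```

```text
t 2.95 p [ 0.4758 -0.3818  0.298 ] y 59.87 z [ 6.0e-04  2.1e-03 -1.0e+00] j7 1.764 F [-0.4  0.2 -1.1] w 0.0855
[[ 0.0023 -0.0249 -0.005   0.0097]]
5541 ((497.81805419921875, -453.84710693359375), (123.08966827392578, 102.48257446289062), 59.383079528808594) 0.053988009079550994
red 614
[ 0.3983 -0.2803  0.1007] ((398.3125915527344, -280.3321838378906), (9.939994812011719, 43.341461181640625), 5.187198162078857) 0.10083800075811414
red 10
blue 566
[ 0.4023 -0.3336  0.1008] ((402.2965087890625, -333.9167785644531), (9.921528816223145, 42.93617630004883), 4.332909107208252) 0.10092971911880971
```

View pics/c2.png

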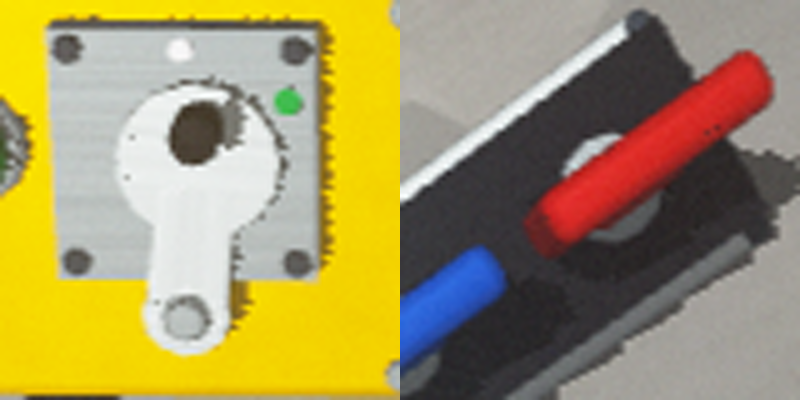

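```bash
python3 - <<'E'
from h import *
w=load('w2')
f=lambda c,o=(195,185):((c[0]+.5)/5-.5+o[0],(c[1]+.5)/5-.5+o[1])
g=lambda n,c,z:(print(n,px(w,*f(c),z).round(4)),px(w,*f(c),z))[1]
pv=g('pivot',(186,317),.069)
kt=g('knobtop',(194,130),.082)
wd=g('white',(179,49),.063); gd=g('green',(289,101),.063)
c=[g('scr',q,.063) for q in((67,48),(297,48),(77,262),(297,262))]
print('plate centre',np.mean(c,0))
xb=(c[2]+c[3]-c[0]-c[1])[:2]; print('x dir',np.degrees(np.arctan2(xb[1],xb[0])))
yb=(c[1]+c[3]-c[0]-c[2])[:2]; print('y dir',np.degrees(np.arctan2(yb[1],yb[0])))
th=np.radians(-30.7);x=np.array([np.cos(th),np.sin(th)])
k=pv[:2]-.036*x; print('keyhole from pivot',k)
for d in(wd,gd): v=d[:2]-k; print(np.hypot(*v),np.degrees(np.arctan2(v[1],v[0])))
v=kt-pv; print('knob',np.hypot(*v[:2]),149.3-np.degrees(np.arctan2(v[1],v[0])))
E
```

```text
pivot [ 0.5211 -0.4618  0.069 ]
knobtop [ 0.4825 -0.4336  0.082 ]
white [ 0.4696 -0.4318  0.063 ]
green [ 0.4913 -0.4175  0.063 ]
scr [ 0.4573 -0.4524  0.063 ]
scr [ 0.4821 -0.4099  0.063 ]
scr [ 0.4996 -0.4776  0.063 ]
scr [ 0.5242 -0.4354  0.063 ]
plate centre [ 0.49079603 -0.44381706  0.063     ]
x dir -31.029759000005665
y dir 59.78368943681821
keyhole from pivot [ 0.49015482 -0.44339522]
0.023625838986368226 150.62427315736232
0.025910382215236342 87.38895558764905
knob 0.047773259747426196 5.366460578941201
```

```bash
python3 - <<'E'
from h import *
plan([[.483,-.4355,.135],[.483,-.4355,.088]],57)
E
```

```text
t 2.95 p [ 0.4758 -0.3818  0.298 ] y 59.87 z [ 6.0e-04  2.1e-03 -1.0e+00] j7 1.764 F [-0.4  0.2 -1.1] w 0.0855
[[-0.0832 -0.1079  0.4073  0.0319]
 [-0.0832 -0.1081  0.5248  0.0319]]
```

Call:
arm_command(moves=[-0.083, -0.108, 0.41, 0, 0, 0.032, -0.18, -0.083, -0.108, 0.41, 0, 0, 0.032, -0.18, -0.083, -0.108, 0.41, 0, 0, 0.032, -0.18, -0.083, -0.108, 0.41, 0, 0, 0.032, -0.18, -0.083, -0.108, 0.41, 0, 0, 0.032, -0.18, -0.083, -0.108, 0.41, 0, 0, 0.032, -0.18])

```text
clock: 3.7
tcp_pos: [0.4827, -0.4387, 0.1373]
eef_rot: [[-0.837, 0.547, 0.004], [0.547, 0.837, -0.003], [-0.005, 0.0, -1.0]]
contact_force: [-0.5, -0.6, -0.1]
grip_width: 0.0348
gripper_force: 0.0
```

```bash
python3 - <<'E'
from h import *
plan([[.483,-.4355,.135],[.483,-.4355,.088]],57)
w=snap('wrist','w3')
print(proj(w,[.483,-.4355,.082]))
crop(w,140,160,400,355,3,'c3')
E
```

```text
t 3.7 p [ 0.4827 -0.4387  0.1373] y 56.83 z [ 0.0043 -0.0028 -1.    ] j7 1.806 F [-0.5 -0.6 -0.1] w 0.0348
[[ 0.0037  0.0071  0.0058 -0.0019]
 [ 0.0043  0.0071  0.1233 -0.0019]]
[[278.63801377 241.02794391]]
```

View pics/c3.png

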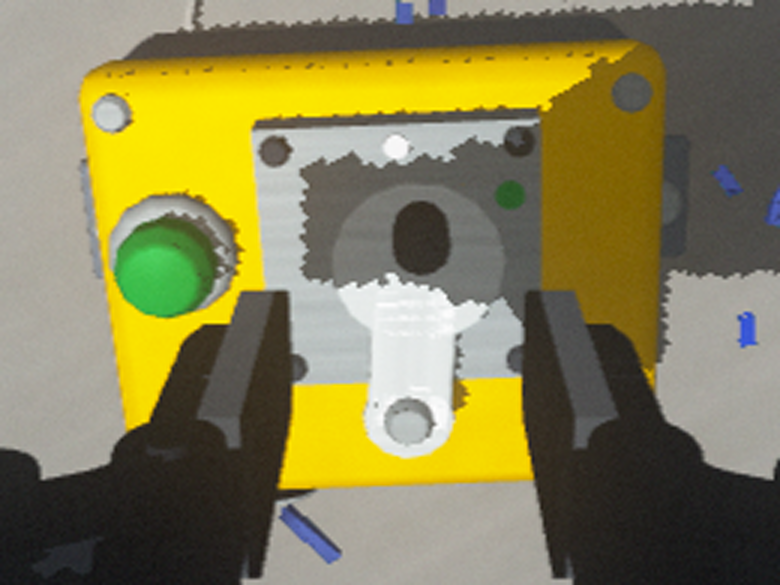

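The knob top is at about crop (422,245), i.e. image (280.5,242), which matches the predicted (278.6,241). It lies about 4 mm to the +y side of the jaw centre line.

Call:
arm_command(moves=[0.002, 0.0095, 0.1, 0, 0, 0, -0.4, 0.002, 0.0095, 0.12, 0, 0, 0, -0.4, 0.002, 0.0095, 0.12, 0, 0, 0, -0.5, 0.002, 0.0095, 0.12, 0, 0, 0, -1, 0.002, 0.0095, 0.12, 0, 0, 0, -1, 0.002, 0.0095, 0.12, 0, 0, 0, -1, 0.002, 0.0095, 0.12, 0, 0, 0, -1], grip_force=20)

```text
clock: 4.62
tcp_pos: [0.4828, -0.436, 0.0876]
eef_rot: [[-0.836, 0.549, 0.002], [0.549, 0.836, -0.002], [-0.003, -0.001, -1.0]]
contact_force: [0.8, 0.3, 5.2]
grip_width: 0.0093
gripper_force: 20.4
```

```bash
python3 - <<'E'
from h import *
s=sensors.read_state();p=np.array(s['tcp_pos'])
pv=np.array([.5211,-.4625]); v=p[:2]-pv; r=np.hypot(*v);a=np.degrees(np.arctan2(v[1],v[0])); print(r,a,'open',149.2-a)
e=149.2-92.5
A=np.linspace(a,e,9)[1:]
plan([[pv[0]+.046*np.cos(np.radians(q)),pv[1]+.046*np.sin(np.radians(q)),p[2]] for q in A],56.8+A-a)
E
```

```text
0.046612204662864476 145.34212837608078 open 3.857871623919209
t 4.62 p [ 0.4828 -0.436   0.0876] y 56.71 z [ 0.0018 -0.0019 -1.    ] j7 1.809 F [0.8 0.3 5.2] w 0.0093
[[-4.200e-03  2.200e-02 -0.000e+00  1.222e-01]
 [-1.110e-02  4.310e-02  0.000e+00  2.453e-01]
 [-2.190e-02  6.250e-02  0.000e+00  3.684e-01]
 [-3.620e-02  7.950e-02  0.000e+00  4.915e-01]
 [-5.350e-02  9.340e-02  1.000e-04  6.146e-01]
 [-7.310e-02  1.037e-01  1.000e-04  7.377e-01]
 [-9.440e-02  1.101e-01  2.000e-04  8.609e-01]
 [-1.165e-01  1.122e-01  2.000e-04  9.840e-01]]
```

Call:
arm_command(moves=[-0.0042, 0.022, -0.003, 0, 0, 0.118, -1, -0.011, 0.043, -0.003, 0, 0, 0.236, -1, -0.022, 0.0625, -0.003, 0, 0, 0.354, -1, -0.036, 0.0795, -0.003, 0, 0, 0.472, -1, -0.0535, 0.0935, -0.003, 0, 0, 0.59, -1, -0.073, 0.1035, -0.003, 0, 0, 0.708, -1, -0.0945, 0.11, -0.003, 0, 0, 0.826, -1, -0.1165, 0.112, -0.003, 0, 0, 0.944, -1, -0.1165, 0.112, -0.003, 0, 0, 0.98, -1, -0.1165, 0.112, -0.003, 0, 0, 0.98, -1, -0.1165, 0.112, -0.003, 0, 0, 0.98, -1])

```text
clock: 6.0
tcp_pos: [0.5477, -0.4225, 0.0879]
eef_rot: [[0.52, 0.854, 0.003], [0.854, -0.52, 0.001], [0.002, 0.003, -1.0]]
contact_force: [3.5, 0.5, 4.1]
grip_width: 0.0091
gripper_force: 20.1
```

```bash
python3 - <<'E'
from h import *
s=sensors.read_state();p=np.array(s['tcp_pos'])
pv=np.array([.5211,-.4625]); v=p[:2]-pv; r=np.hypot(*v);a=np.degrees(np.arctan2(v[1],v[0])); print(r,a,'open',np.radians(149.2-a))
plan(p)
E
```

```text
0.04806181505311308 56.40929665084861 open 1.6195032886840213
t 6.0 p [ 0.5477 -0.4225  0.0879] y -31.34 z [ 3.3e-03  5.0e-04 -1.0e+00] j7 0.516 F [3.5 0.5 4.1] w 0.0091
[[0. 0. 0. 0.]]
```

Call:
arm_command(moves=[0, 0, 0, 0, 0, 0, -0.3, 0, 0, 0, 0, 0, 0, -0.3, 0, 0, 0, 0, 0, 0, -0.3, 0, 0, -0.15, 0, 0, 0, -0.2, 0, 0, -0.3, 0, 0, 0, 0, 0, 0, -0.32, 0, 0, 0, 0.2, 0, 0, -0.32, 0, 0, 0, 0.2])

```text
clock: 6.88
tcp_pos: [0.5453, -0.4234, 0.2158]
eef_rot: [[0.523, 0.853, 0.0], [0.853, -0.523, -0.0], [0.0, 0.0, -1.0]]
contact_force: [-0.4, -0.0, -0.2]
grip_width: 0.051
gripper_force: 0.0
```

```bash
python3 - <<'E'
from h import *
plan([[.398,-.281,.215]],4.2)
E
```

```text
t 6.88 p [ 0.5453 -0.4234  0.2158] y -31.5 z [ 2.e-04 -1.e-04 -1.e+00] j7 0.445 F [-0.4 -0.  -0.2] w 0.051
[[ 0.1111 -0.5001  0.0019 -0.3967]]
```

Call:
arm_command(moves=[0.111, -0.5, 0, 0, 0, -0.397, 0.2, 0.111, -0.5, 0, 0, 0, -0.397, 0.2, 0.111, -0.5, 0, 0, 0, -0.397, 0.2, 0.111, -0.5, 0, 0, 0, -0.397, 0.2, 0.111, -0.5, 0, 0, 0, -0.397, 0.2, 0.111, -0.5, 0, 0, 0, -0.397, 0.2, 0.111, -0.5, 0, 0, 0, -0.397, 0.2])

```text
clock: 7.75
tcp_pos: [0.399, -0.2818, 0.215]
eef_rot: [[-0.074, 0.997, -0.001], [0.997, 0.074, -0.001], [-0.001, -0.001, -1.0]]
contact_force: [0.1, -0.5, 0.6]
grip_width: 0.0512
gripper_force: 0.0
```

```bash
python3 - <<'E'
from h import *
w=snap('wrist','w4')
plan([[.398,-.281,.14]],4.2)
P=cloud(w);h=cv2.cvtColor(w['img'],cv2.COLOR_RGB2HSV)
for n,lo,hi in(('red',0,6),('blue',105,125)):
  m=(h[...,0]>=lo)&(h[...,0]<=hi)&(h[...,1]>120)&(P[...,2]>.097)&(P[...,2]<.112)&(P[...,0]<.45)
  q=P[m]; print(n,m.sum())
  if m.sum()>10: print(q.mean(0).round(4),cv2.minAreaRect((q[:,:2]*1000).astype(np.float32)),np.median(q[:,2]))
crop(w,90,100,490,400,2,'c4')
E
```

```text
t 7.8 p [ 0.3989 -0.2818  0.2151] y 4.22 z [-7.e-04 -8.e-04 -1.e+00] j7 0.962 F [ 0.1 -0.1 -0.4] w 0.0512
[[ 0.0023 -0.002   0.1877  0.0002]]
red 752
[ 0.3982 -0.2786  0.1007] ((398.46630859375, -279.5896301269531), (9.559361457824707, 42.74041748046875), 3.914038896560669) 0.10079783866905416
blue 617
[ 0.402  -0.3314  0.1006] ((402.2785339355469, -333.0103454589844), (9.902867317199707, 42.632118225097656), 3.8585894107818604) 0.10074703487565967
```

View pics/c4.png

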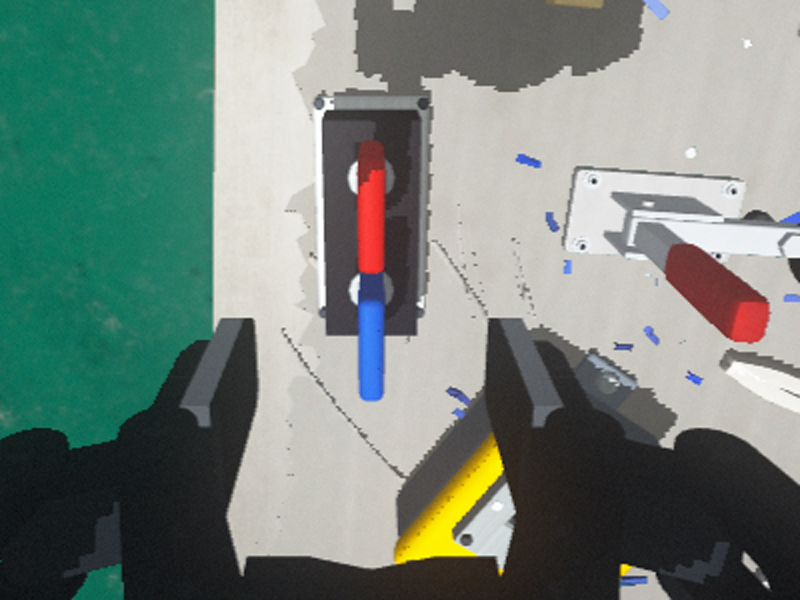

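The wrist crop shows the red key centred between the pads: bow at crop x 371, pads at 257 and 488. The blue key is beyond it at (371,340), clear of the fingers.

Call:
arm_command(moves=[0.0045, -0.001, 0.15, 0, 0, 0, 0.0, 0.0045, -0.001, 0.3, 0, 0, 0, -0.2, 0.0045, -0.001, 0.335, 0, 0, 0, -0.3, 0.0045, -0.001, 0.335, 0, 0, 0, -0.4, 0.0045, -0.001, 0.335, 0, 0, 0, -1, 0.0045, -0.001, 0.335, 0, 0, 0, -1, 0.0045, -0.001, 0.335, 0, 0, 0, -1, 0.0045, -0.001, 0.335, 0, 0, 0, -1, 0.0045, -0.001, 0.335, 0, 0, 0, -1], grip_force=60)

```text
clock: 8.93
tcp_pos: [0.3989, -0.2804, 0.0834]
eef_rot: [[-0.074, 0.997, 0.004], [0.997, 0.074, -0.002], [-0.003, 0.003, -1.0]]
contact_force: [-0.1, 0.0, 7.4]
grip_width: 0.0091
gripper_force: 58.9
```

```bash
python3 - <<'E'
from h import *
plan([[.398,-.281,.14]],4.2)
E
```

```text
t 8.93 p [ 0.3989 -0.2804  0.0834] y 4.24 z [ 0.0037 -0.0025 -1.    ] j7 1.113 F [-0.1  0.   7.4] w 0.0091
[[-0.0018 -0.002  -0.1416  0.0005]]
```

Call:
arm_command(moves=[0, 0, -0.04, 0, 0, 0, -1, 0, 0, -0.1, 0, 0, 0, -1, 0, 0, -0.25, 0, 0, 0, -1, 0, 0, -0.37, 0, 0, 0, -1, 0, 0, -0.37, 0, 0, 0, -1, 0, 0, -0.37, 0, 0, 0, -1])

```text
clock: 9.68
tcp_pos: [0.3973, -0.2782, 0.229]
eef_rot: [[-0.075, 0.997, -0.001], [0.997, 0.075, 0.002], [0.002, -0.001, -1.0]]
contact_force: [-0.1, 0.7, -1.5]
grip_width: 0.0094
gripper_force: 58.8
```

```bash
python3 - <<'E'
from h import *
plan([[.4905,-.4436,.20]],59.2)
E
```

```text
t 9.68 p [ 0.3973 -0.2782  0.229 ] y 4.28 z [-9.0e-04  1.6e-03 -1.0e+00] j7 0.957 F [-0.1  0.7 -1.5] w 0.0094
[[-0.4298  0.2016  0.0717 -0.6102]]
```

Call:
arm_command(moves=[-0.43, 0.2, 0.03, 0, 0, -0.61, -1, -0.43, 0.2, 0.03, 0, 0, -0.61, -1, -0.43, 0.2, 0.03, 0, 0, -0.61, -1, -0.43, 0.2, 0.05, 0, 0, -0.61, -1, -0.43, 0.2, 0.07, 0, 0, -0.61, -1, -0.43, 0.2, 0.07, 0, 0, -0.61, -1, -0.43, 0.2, 0.07, 0, 0, -0.61, -1, -0.43, 0.2, 0.07, 0, 0, -0.61, -1])

```text
clock: 10.68
tcp_pos: [0.4904, -0.4446, 0.2016]
eef_rot: [[-0.858, 0.514, -0.0], [0.514, 0.858, -0.0], [-0.0, -0.0, -1.0]]
contact_force: [-0.2, 0.6, -1.2]
grip_width: 0.009
gripper_force: 58.6
```

```bash
python3 - <<'E'
from h import *
w=snap('wrist','w5')
plan([[.4905,-.4436,.20]],59.2)
crop(w,150,130,410,325,3,'c5')
P=cloud(w);h=cv2.cvtColor(w['img'],cv2.COLOR_RGB2HSV)
y=(h[...,0]>20)&(h[...,0]<32)&(h[...,1]>150)&(abs(P[...,2]-.055)<.006)
q=P[y]; print(len(q),cv2.minAreaRect((q[:,:2]*1000).astype(np.float32)),np.median(q[:,2]))
E
```

```text
t 10.72 p [ 0.4905 -0.4447  0.2018] y 59.11 z [ 1.e-04 -3.e-04 -1.e+00] j7 1.887 F [-0.6 -0.   0. ] w 0.0094
[[ 0.0013  0.0023  0.0045 -0.001 ]]
7959 ((498.05438232421875, -454.2585754394531), (123.20750427246094, 102.40177917480469), 59.12954330444336) 0.05397690581788124
```

View pics/c5.png

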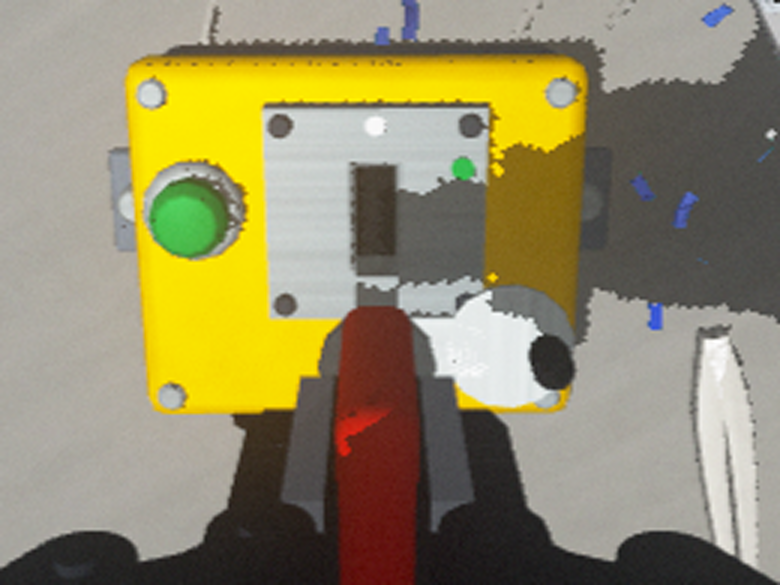

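The cover is open, with its knob at crop (551,362). The slot shows as a dark rectangle at crop x 355–397, y 164–~258. The key's bit is at (357–397, 280–305), close in line with it.

```bash
python3 - <<'E'
from h import *
w=load('w5'); s=sensors.read_state();R=np.array(s['eef_rot']);p=np.array(s['tcp_pos'])
f=lambda c:((c[0]+.5)/3-.5+150,(c[1]+.5)/3-.5+130)
def g(n,c,z):
  q=px(w,*f(c),z); print(n,q.round(4),'tool mm',((q-p)@R*1000).round(1)); return q
a=g('slot top',(375.5,164),.063); 
print('slot ctr from top',a[:2]+.0135*R[:2,0]*-1)
g('slot bot',(375.5,258),.063)
c=[g('scr',q,.063) for q in((280,126),(470,125),(285,305))]; print('plate ctr',(c[1]+c[2])/2)
g('white',(375,125),.063)
g('green',(463,168),.063)
b=p[2]-.0454-.027
g('bit front low edge L',(357,280),b);g('bit R',(397,280),b)
g('bow L',(348,310),p[2]+.0186);g('bow R',(406,310),p[2]+.0186)
# inspect the column profile
im=w['img']; print([(v,im[v,275].tolist(),round(float(w['z_map'][v,275]),3)) for v in range(180,236,2)])
print([(u,im[200,u].tolist()) for u in range(264,288,1)])
print([(u,im[228,u].tolist(),round(float(w['z_map'][228,u]),3)) for u in range(264,288,1)])
E
```

```text
slot top [ 0.4786 -0.4368  0.063 ] tool mm [ 14.3   0.7 138.8]
slot ctr from top [ 0.4901959  -0.44371342]
slot bot [ 0.5006 -0.45    0.063 ] tool mm [-11.4   0.7 138.8]
scr [ 0.4575 -0.4526  0.063 ] tool mm [ 24.3 -23.8 138.8]
scr [ 0.4823 -0.4108  0.063 ] tool mm [ 24.5  24.9 138.8]
scr [ 0.4996 -0.4778  0.063 ] tool mm [-24.8 -23.8 138.8]
plate ctr [ 0.4909098  -0.44429911  0.063     ]
white [ 0.4698 -0.4316  0.063 ] tool mm [ 24.5   0.6 138.8]
green [ 0.4912 -0.4179  0.063 ] tool mm [ 13.2  23.4 138.8]
bit front low edge L [ 0.4835 -0.444   0.1294] tool mm [ 6.4 -3.  72.4]
bit R [ 0.4876 -0.4371  0.1294] tool mm [ 6.4  5.  72.4]
bow L [ 0.4587 -0.4282  0.2204] tool mm [ 35.8  -2.2 -18.6]
bow R [ 0.4619 -0.4227  0.2204] tool mm [ 35.8   4.1 -18.6]
[(180, [195, 199, 198], 0.271), (182, [194, 198, 198], 0.272), (184, [168, 170, 167], 0.272), (186, [77, 69, 55], 0.278), (188, [71, 63, 51], 0.279), (190, [74, 63, 53], 0.28), (192, [69, 65, 51], 0.281), (194, [72, 63, 50], 0.281), (196, [69, 61, 54], 0.28), (198, [71, 64, 53], 0.282), (200, [73, 63, 54], 0.283), (202, [69, 61, 54], 0.2
[... 991 characters left out ...]
, 197, 195], 0.282), (265, [193, 199, 197], 0.283), (266, [191, 196, 196], 0.282), (267, [184, 188, 187], 0.282), (268, [154, 157, 153], 0.282), (269, [102, 99, 93], 0.195), (270, [102, 98, 92], 0.194), (271, [102, 97, 90], 0.194), (272, [100, 99, 93], 0.194), (273, [99, 98, 91], 0.195), (274, [99, 94, 90], 0.194), (275, [100, 99, 95], 0.194), (276, [100, 95, 92], 0.193), (277, [98, 99, 92], 0.194), (278, [98, 97, 93], 0.194), (279, [97, 96, 92], 0.194), (280, [96, 97, 93], 0.194), (281, [97, 97, 91], 0.195), (282, [131, 132, 132], 0.195), (283, [188, 194, 196], 0.283), (284, [188, 194, 195], 0.281), (285, [190, 197, 195], 0.282), (286, [187, 196, 196], 0.281), (287, [189, 198, 198], 0.282)]
```

```bash
python3 - <<'E'
from h import *
w=load('w5'); s=sensors.read_state();R=np.array(s['eef_rot']);p=np.array(s['tcp_pos'])
T=(cloud(w)-p)@R*1000
for v in range(214,250,1): print(v,np.median(T[v,271:280],0).round(1),w['img'][v,275])
m=(T[...,2]>0)&(T[...,2]<80)&(abs(T[...,1])<9)&(T[...,0]>0)&(T[...,0]<40)
E
```

```text
214 [-12.8   0.8 147.1] [68 63 53]
215 [12.6  0.8 69. ] [88 85 78]
216 [12.6  0.8 67. ] [96 93 87]
217 [12.7  0.8 65.1] [90 91 83]
218 [12.5  0.8 63.7] [93 90 83]
219 [12.4  0.8 62.5] [93 90 83]
220 [12.4  0.8 60.6] [87 84 76]
221 [12.4  0.8 59.1] [92 86 81]
222 [12.4  0.8 57.3] [163 167 165]
223 [11.9  0.8 57.2] [193 200 199]
224 [11.2  0.8 57.3] [192 199 198]
225 [10.6  0.8 57.3] [136 140 136]
226 [ 9.8  0.8 57.8] [99 95 90]
227 [ 9.3  0.9 57.8] [97 97 91]
228 [ 8.9  0.8 57.1] [100  99  95]
229 [ 8.2  0.8 57.3] [99 96 91]
230 [ 7.6  0.8 57.5] [98 95 90]
231 [ 7.2  0.8 56.9] [101  97  93]
232 [22.3  0.8 16.8] [103  51  40]
233 [22.3  0.8 15.6] [102  49  35]
234 [22.3  0.8 14.5] [105  47  37]
235 [22.4  0.8 13.1] [106  50  38]
236 [22.3  0.8 12.1] [102  49  37]
237 [22.4  0.8 10.9] [102  45  34]
238 [22.1  0.8 10.4] [105  47  35]
239 [22.4  0.8  8.5] [104  48  37]
240 [22.2  0.8  7.9] [100  45  34]
241 [22.3  0.8  6.7] [101  45  32]
242 [22.1  0.8  6.1] [101  48  35]
243 [22.2  0.8  5. ] [105  48  35]
244 [22.3  0.8  3.6] [102  43  33]
245 [22.2  0.8  2.9] [100  42  28]
246 [22.4  0.8  1.5] [102  47  32]
247 [22.4  0.8  0.5] [103  42  33]
248 [22.1  0.8  0.1] [104  48  35]
249 [22.4  0.8 -1.5] [98 42 29]
```

Call:
arm_command(moves=[0.0005, -0.0012, 0.1, 0, 0, 0, -1, 0.0005, -0.0012, 0.15, 0, 0, 0, -1, 0.0005, -0.0012, 0.15, 0, 0, 0, -1, 0.0005, -0.0012, 0.15, 0, 0, 0, -1, 0.0005, -0.0012, 0.15, 0, 0, 0, -1])

```text
clock: 11.35
tcp_pos: [0.4906, -0.4459, 0.1432]
eef_rot: [[-0.858, 0.513, 0.002], [0.513, 0.858, -0.002], [-0.003, -0.001, -1.0]]
contact_force: [0.5, -0.6, -1.6]
grip_width: 0.0092
gripper_force: 58.6
```

```bash
python3 - <<'E'
from h import *
for i in range(3): snapshot('wrist')
w=snap('wrist','w6')
plan([[.4900,-.4450,.13],[.49,-.445,.109]],59.1)
s=sensors.read_state();R=np.array(s['eef_rot']);p=np.array(s['tcp_pos'])
T=(cloud(w)-p)@R*1000
print(R.round(4))
c=(T[...,2]>10)&(T[...,2]<75)&(abs(T[...,1])<9)&(T[...,0]>0)&(T[...,0]<40)
for v in range(190,245,3): print(v,T[v,275].round(1),w['img'][v,275])
crop(w,170,140,370,290,4,'c6')
E
```

```text
t 11.55 p [ 0.4901 -0.4454  0.1422] y 59.15 z [ 8.e-04 -8.e-04 -1.e+00] j7 1.904 F [ 0.8 -0.2 -0.6] w 0.0092
[[0.0008 0.0007 0.0305 0.0005]
 [0.0008 0.0007 0.083  0.0005]]
[[-8.585e-01  5.128e-01  8.000e-04]
 [ 5.128e-01  8.585e-01 -8.000e-04]
 [-1.100e-03 -3.000e-04 -1.000e+00]]
190 [24.7  0.8 79.2] [249 248 248]
193 [22.9  0.8 78.9] [249 249 248]
196 [21.1  0.8 78.5] [200 205 204]
199 [19.   0.8 79.4] [196 203 201]
202 [16.8  0.8 80.5] [193 198 197]
205 [14.9  0.8 80.4] [188 192 191]
208 [10.9  0.8 86.9] [72 62 54]
211 [ 9.   0.8 86.4] [70 59 51]
214 [ 6.7  0.8 87.4] [61 51 40]
217 [12.7  0.8 63.9] [94 89 84]
220 [12.4  0.8 59.5] [85 84 78]
223 [11.4  0.8 57.5] [193 201 201]
226 [ 9.7  0.8 57.2] [100  99  97]
229 [ 7.9  0.8 57.3] [98 98 94]
232 [22.4  0.8 15.6] [92 42 32]
235 [21.8  0.8 13.6] [108  39  33]
238 [22.6  0.8  8.3] [96 36 29]
241 [22.8  0.8  4.7] [100  41  32]
244 [21.9  0.8  3.6] [98 38 25]
```

View pics/c6.png

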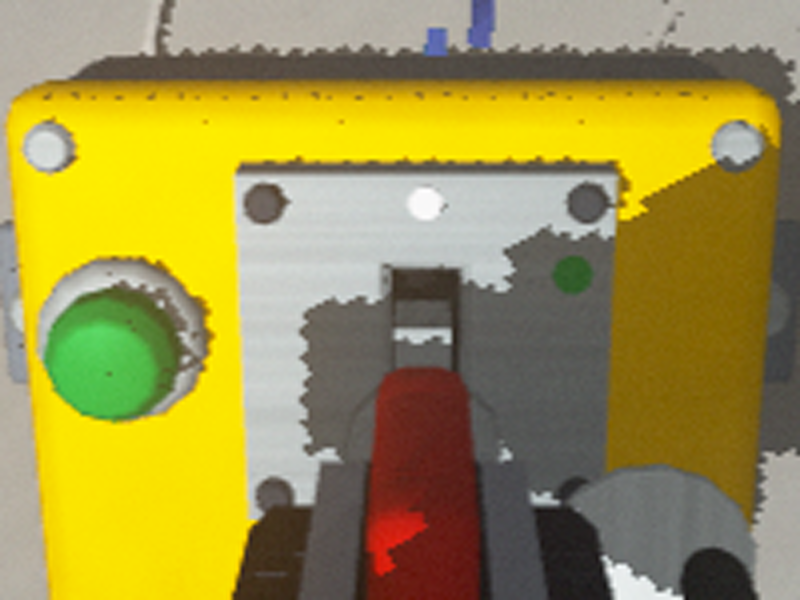

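The slot is at crop x ~387–461 with its top edge at y≈267. The bit is at x 393–453, so both are centred near 424 and the key is aligned.

Call:
arm_command(moves=[0, 0, 0.02, 0, 0, 0, -1, 0, 0, 0.035, 0, 0, 0, -1, 0, 0, 0.05, 0, 0, 0, -1, 0, 0, 0.065, 0, 0, 0, -1, 0, 0, 0.08, 0, 0, 0, -1, 0, 0, 0.084, 0, 0, 0, -1, 0, 0, 0.084, 0, 0, 0, -1])

```text
clock: 12.42
tcp_pos: [0.4899, -0.4451, 0.1085]
eef_rot: [[-0.859, 0.513, 0.0], [0.513, 0.859, 0.0], [-0.0, 0.0, -1.0]]
contact_force: [-1.5, 0.9, 3.0]
grip_width: 0.0095
gripper_force: 59.3
```

```bash
python3 - <<'E'
from h import *
plan([[.4900,-.4450,.13],[.49,-.445,.109]],59.1)
w=snap('wrist','w7')
s=sensors.read_state();R=np.array(s['eef_rot']);p=np.array(s['tcp_pos'])
W=cloud(w);T=(W-p)@R*1000
h=cv2.cvtColor(w['img'],cv2.COLOR_RGB2HSV)
for v in range(206,246,3): print(v,T[v,275].round(1),W[v,275].round(4),w['img'][v,275])
E
```

```text
t 12.43 p [ 0.4899 -0.4451  0.1085] y 59.15 z [ 0.  0. -1.] j7 1.913 F [-1.5  0.9  3. ] w 0.0095
[[-0.0001  0.0005 -0.0538  0.0006]
 [-0.0001  0.0005 -0.0013  0.0006]]
206 [25.5  0.8 44.6] [ 0.4684 -0.4314  0.0639] [250 249 249]
209 [23.5  0.8 45.6] [ 0.4701 -0.4324  0.0629] [249 249 249]
212 [22.   0.8 45.5] [ 0.4714 -0.4332  0.063 ] [249 249 249]
215 [20.   0.8 46.4] [ 0.4731 -0.4342  0.0621] [204 209 209]
218 [18.5  0.8 46. ] [ 0.4744 -0.4349  0.0625] [197 203 202]
221 [16.7  0.8 46.6] [ 0.476  -0.4359  0.0619] [195 200 199]
224 [15.5  0.8 45.1] [ 0.477  -0.4365  0.0633] [196 204 201]
227 [10.4  0.8 54.3] [ 0.4813 -0.4391  0.0542] [89 83 75]
230 [ 9.2  0.8 53. ] [ 0.4824 -0.4397  0.0555] [62 48 41]
233 [22.2  0.8 15.4] [ 0.4712 -0.433   0.0931] [102  45  36]
236 [22.5  0.8 11.2] [ 0.471  -0.4329  0.0973] [106  43  34]
239 [22.1  0.8  9. ] [ 0.4713 -0.4331  0.0995] [103  40  33]
242 [22.3  0.8  5.3] [ 0.4711 -0.433   0.1032] [99 34 27]
245 [22.1  0.9  2.8] [ 0.4713 -0.4331  0.1057] [101  38  30]
```

Call:
arm_command(moves=[0, 0, 0.003, 0, 0, 0, -1, 0, 0, 0.006, 0, 0, 0, -1, 0, 0, 0.006, 0, 0, 0, -1])

```text
clock: 12.85
tcp_pos: [0.4899, -0.4452, 0.1084]
eef_rot: [[-0.859, 0.513, 0.001], [0.513, 0.859, -0.0], [-0.001, 0.0, -1.0]]
contact_force: [-3.3, 3.9, 14.1]
grip_width: 0.0092
gripper_force: 60.8
```

```bash
python3 - <<'E'
from h import *
s=sensors.read_state();R=np.array(s['eef_rot']);p=np.array(s['tcp_pos'])
print(np.round(s['contact_force'],1))
c=p.copy();
plan([[.49,-.445,.109]],59.1-np.linspace(0,66,8))
E
```

```text
[-3.3  3.9 14.1]
t 12.85 p [ 0.4899 -0.4452  0.1084] y 59.15 z [ 8.e-04 -1.e-04 -1.e+00] j7 1.913 F [-3.3  3.9 14.1] w 0.0092Traceback (most recent call last):
  File "<stdin>", line 5, in <module>
  File "h.py", line 27, in plan
    print(np.c_[((P-p)@R/.4).round(4),np.broadcast_to(np.round(r,4),len(P))])
                                      ~~~~~~~~~~~~~~~^^^^^^^^^^^^^^^^^^^^^^
    return _broadcast_to(array, shape, subok=subok, readonly=True)
    it = np.nditer(
        (array,), flags=['multi_index', 'refs_ok', 'zerosize_ok'] + extras,
        op_flags=['readonly'], itershape=shape, order='C')
ValueError: operands could not be broadcast together with remapped shapes [original->remapped]: (8,)  and requested shape (1,)
```

Call:
arm_command(moves=[0, 0, -0.003, 0, 0, 0.09, -1, 0, 0, -0.003, 0, 0, 0.18, -1, 0, 0, -0.003, 0, 0, 0.27, -1, 0, 0, -0.003, 0, 0, 0.36, -1, 0, 0, -0.003, 0, 0, 0.45, -1, 0, 0, -0.003, 0, 0, 0.54, -1, 0, 0, -0.003, 0, 0, 0.63, -1, 0, 0, -0.003, 0, 0, 0.7, -1, 0, 0, -0.003, 0, 0, 0.735, -1, 0, 0, -0.003, 0, 0, 0.735, -1, 0, 0, -0.003, 0, 0, 0.735, -1])

```text
clock: 14.22
tcp_pos: [0.4917, -0.4446, 0.1084]
eef_rot: [[0.12, 0.993, 0.003], [0.993, -0.12, 0.0], [0.001, 0.003, -1.0]]
contact_force: [-0.6, 3.1, 8.3]
grip_width: 0.0093
gripper_force: 59.8
```

```bash
python3 - <<'E'
from h import *
plan([[.49,-.445,.109]],59.15-66)
print(sensors.read_state()['torque'])
E
```

```text
t 14.22 p [ 0.4917 -0.4446  0.1084] y -6.88 z [ 3.3e-03  1.0e-04 -1.0e+00] j7 1.003 F [-0.6  3.1  8.3] w 0.0093
[[-0.0015 -0.0042 -0.0014 -0.0003]]
[0.71649865 0.00948897 0.12182858]
```

Call:
arm_command(moves=[0, 0, 0, 0, 0, 0.03, -1, 0, 0, 0, 0, 0, 0.05, -1, 0, 0, 0, 0, 0, 0.05, -1])

```text
clock: 14.6
tcp_pos: [0.4918, -0.4445, 0.1085]
eef_rot: [[0.193, 0.981, 0.002], [0.981, -0.193, -0.001], [-0.0, 0.002, -1.0]]
contact_force: [-0.1, 2.6, 6.9]
grip_width: 0.0091
gripper_force: 62.6
```

```bash
python3 - <<'E'
from h import *
plan([[.49,-.445,.109]],59.15-66)
print(sensors.read_state()['torque'])
E
```

```text
t 14.6 p [ 0.4918 -0.4445  0.1085] y -11.11 z [ 2.3e-03 -6.0e-04 -1.0e+00] j7 0.942 F [-0.1  2.6  6.9] w 0.0091
[[-0.002  -0.0043 -0.0014 -0.0474]]
[0.66312821 0.10879266 0.9546653 ]
```

Call:
arm_command(moves=[0, 0, 0, 0, 0, -0.04, -1, 0, 0, 0, 0, 0, -0.04, -1, 0, 0, 0, 0, 0, -0.04, -0.4, 0, 0, 0, 0, 0, -0.04, -0.4, 0, 0, 0, 0, 0, -0.04, -0.4, 0, 0, -0.1, 0, 0, -0.04, -0.4, 0, 0, -0.25, 0, 0, -0.04, -0.2, 0, 0, -0.35, 0, 0, -0.04, -0.2, 0, 0, -0.35, 0, 0, -0.04, -0.2, 0, 0, -0.35, 0, 0, -0.04, -0.2])

```text
clock: 15.85
tcp_pos: [0.4896, -0.4446, 0.2457]
eef_rot: [[0.138, 0.99, -0.001], [0.99, -0.138, 0.001], [0.001, -0.001, -1.0]]
contact_force: [-0.3, -0.8, -0.5]
grip_width: 0.0339
gripper_force: 0.0
```

```bash
python3 - <<'E'
from h import *
w=snap('wrist','w8')
plan([[.49,-.445,.109]],59.15-66)
P=cloud(w);h=cv2.cvtColor(w['img'],cv2.COLOR_RGB2HSV)
m=((h[...,0]<=6)|(h[...,0]>174))&(h[...,1]>120)&(P[...,2]>.12)&(P[...,2]<.135)&(np.hypot(P[...,0]-.49,P[...,1]+.445)<.04)
q=P[m]; print(m.sum(),cv2.minAreaRect((q[:,:2]*1000).astype(np.float32)),np.median(q[:,2]))
crop(w,80,110,460,395,2,'c8')
E
```

```text
t 15.9 p [ 0.4895 -0.4443  0.245 ] y -7.9 z [-0.0021  0.0025 -1.    ] j7 0.91 F [ 0.7  0.1 -0.5] w 0.0342
[[-0.0023  0.0023  0.3399 -0.0117]]
686 ((490.5976257324219, -442.6125183105469), (42.19799041748047, 9.500123023986816), 82.57892608642578) 0.12579475632278728
```

View pics/c8.png

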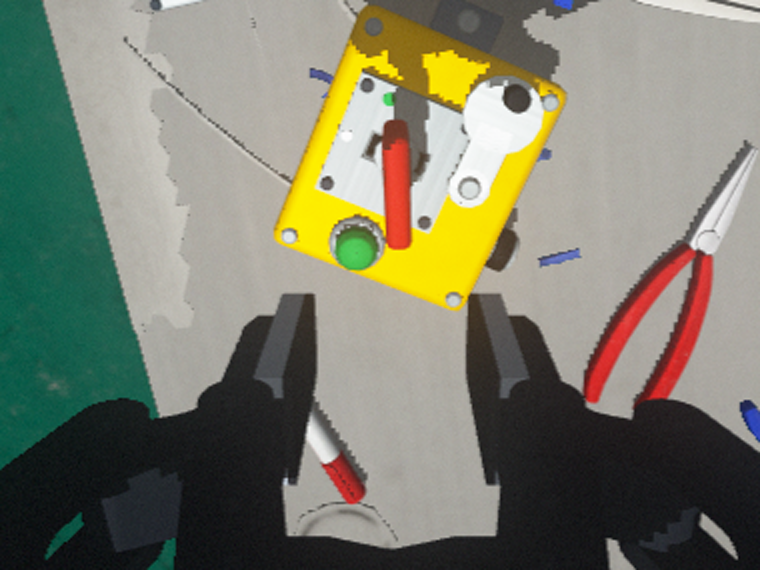

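The picture shows the red key standing at crop (397,185), pointing at the green dot (390,99), with the cover open (knob at (517,97)) and the gripper clear. The bow top is 25 mm above where it was in the stand, so the key is home. It has turned about 66°, which puts the core at its stop.

```bash
python3 -c "
from h import *
print(manip.sign_off())"
```

```text
the job is handed in; nothing more can be done
None
```

The job is handed in: the cover is swung to its stop, and the red key stands home in the lock, turned to on; the sign-off returned no verdict, so this rests on my final picture and measurements.

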